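# Throw the toggle clamp over centre with its extension bar

### The arm

A 7-joint arm with a two-finger parallel gripper is mounted at the origin on a cart in front of the work surface, level with it; the furniture and walls round the work are solid. World frame = base frame: x ahead of the robot, y to its left, z up, the work surface at z = 0. Lengths are in m, angles in rad, forces in N, time in s.
With the tool pointing down it reaches from about 0.4 to 0.85 m from the base axis. Payload 4.5 kg.
Tool frame: the origin (TCP) lies on the centre line of the jaws, within the pads' length; the fingertips stand 25 mm ahead of it and the grasp point (between the pads) lies 6 mm ahead of it; y points along the fingers, z is the direction in which the jaws open and shut, and the axes are right-handed (so a half turn about y gives the same grasp; the last joint's range is limited). The gripper opens to 88 mm and grips with 3 to 60 N. Pads are 18 mm wide; open, the fingers measure 123 mm over their backs; the gripper's body (75 mm by 187 mm) begins 45 mm behind the grasp point.
Start: joints at [-1.297, 0.689, -0.195, 1.565, 0.157, 0.902, -0.215], TCP at [0.148, 0.607, 0.264] pointing down, gripper open.
Joint ranges: [-3.01, 3.01], [-0.46, 2.08], [-1.47, 1.51], [0.13, 2.56], [-1, 4.14], [0.04, 2.09], [-2.66, 2.66]. Speed limits (rad/s): [2.57, 2.57, 3.14, 3.14, 3.14, 3.14, 3.14].

### API

Orientations are given as a unit quaternion [x, y, z, w].
In Python, from workcell import manip gives the robot as it stands.
- The arm moves only by the tool apply_moves, never from a script. Its argument "plan" is a list of rows, each an object with "claw": the opening, from -1 (shut) to 1 (fully open); "slide": the shift along the tool's x, y, z in mm, a list of three; "delta_rot": the turn, a rotation vector about the tool's x, y, z in rad, a list of three. In form: [{"claw": claw, "slide": [x, y, z], "delta_rot": [wx, wy, wz]}, ...]. A call has 1 to 8 rows; each row shifts and turns the commanded pose from where the row before left it, along the tool's axes as they then stand; what a row does not reach is not made up. A row lasts 1/10 s, in which the tool goes at most 50 mm and 8.59 degrees, less where a joint would pass 70% of its speed; a pose out of reach is approached as far as the arm can. A call is refused whole if a number of a shift passes 50 or a number of a turn 0.15, either way. A call with a gripper value outside its range is refused whole. The fingers move at their own pace and stop on an object; the grip force is fixed at half the most. Time passes only in rows, so rows that do not move let the fingers close. It gives the time, the measured TCP pose, the force and the opening at its end, in the units of the state.
- manip.get_state(): the state, without advancing time (a new reading comes with each control period).
- manip.camera(name): name is "scene" or "side" or "wrist"; returns a dict with "img" (420x560x3 uint8, red, green, blue), "fx", "fy", "cx", "cy" (pixels), "xyz" and "rotation" of the camera in the world; the wrist camera has in their place "mount" (4x4, takes a point from camera to tool coordinates, whose origin is the TCP and whose axes are the tool frame's). Camera axes: x right, y up, looking along -z (the intrinsics and any distortion apply to the point x, -y, -z); pixel columns grow to the right and rows downward; lengths in m; the calibration is good to about 2 mm. A picture is of the moment at which its call begins: read the wrist's pose just before it. There is no depth.
- manip.hand_in(): hands the job in, once; it reports no verdict.
Trained networks look in a picture, given as the dict that the camera call returned (one of the last four; its "shot" number tells which), for a name from the list of things; names that differ only in an ending like _2 or _b are one class to them, and where a whole thing is asked for, a point or a joint stands for the part that bears it (a point fixed in the world has none). Each returns a list of dicts, best first, with "p" (0 to 1); they miss things now and then, are a little off and sometimes report something else, mostly with a low value. They report only what shows in the picture. A call takes as long as a camera call. They do not tell look-alikes from the thing itself.
- manip.outline_of(picture, query): "pixels" (420x560 bool, what is visible of it) and "box" ([left, top, right, bottom] in pixels, round what is visible of it).
The state is a dict: "time_s": time; "joints": joint angles; "dq": joint speeds; "effort": joint torques, N m; "eef_pos": TCP position; "orientation": TCP orientation; "ft_force": force on the tool from outside, world axes, zero at the start; "torque": the same for the moment, N m; "opening": finger opening in m.
Only numpy, scipy, OpenCV 4.12 (cv2) and the standard library are available. Lean on these libraries where they do the work, as an engineer would, in place of code of your own. Each camera call takes 0.05 s, during which the arm holds its last target. There are 200 camera calls.

### The job

The pine block lies ready in the clamping jig. Take the long bar with the orange grip out of the wooden rack, stand it fully home in the socket of the red clamp lever, and with it pull the lever over towards the block, past its dead point, until it is hard against its stop and the clamp holds the block. Leave the bar in the socket, let go, and leave the short blue bar in its rack.

Things in the scene. Friction and masses are not known exactly. Their poses are not given: they have to be found in the camera images.
- orange_bar_center (a point): Centre (half-way up) of the bar to use: round, 200 mm long, 0.22 kg; steel shaft 16 mm thick with tapered foot (z -100 to +5 mm), orange plastic grip 22 mm thick (z +5 to +100 mm). z axis: along the bar to the grip end. Starts upright in one of the rack's two holes, foot 10 mm above the bench; grip it on the orange part, best 65 mm above this point.
- blue_bar_center (a point): Centre of the other bar, not wanted: 140 mm long, same make, blue grip. It stands upright in the rack's other hole and must stay there.
- rack: Wooden block, 80 mm (its x) by 200 mm (its y), 55 mm high, fixed on the bench; origin at the centre of its underside. Two round holes 20 mm wide and 45 mm deep at y = +65 and -65 mm; which bar is in which varies.
- socket_mouth (a point): Centre of the flared mouth (36 mm) of the red lever's square socket; bore 20 mm, floor 57 mm below the mouth, so the bar when home has its centre 43 mm above this point. z: along the socket, out of it (up while open). The lever's hinge is level, parallel to y, 77 mm down the z axis from this point (40 mm above the bench). The lever swings to the -x side (roughly to the robot).
- lever (a joint): Angle of the red lever, rad: 0 open (socket upright, held by a spring), dead point 0.60, closed stop 0.82 (47 degrees). Before the dead point the spring pushes it back to 0 with up to about 1.6 N m (9 N at a hand 185 mm from the hinge, so the bar is needed); beyond it the spring drives it to the stop and holds it. The bar has about 7 degrees of play in the socket.
- pine_block: Pine block, 110 mm long (across the jig), 55 mm wide, 38 mm high, loose on the jig's 12 mm plywood board between a front stop and two side cleats, on the lever's -x side; its centre is 158 mm from the hinge. Origin at the centre of its underside; its body axes are turned 12 degrees (counterclockwise) from the jig. Already in place.
- press_pad: Black round spring-loaded rubber pad, 22 mm across, on the end of the clamp's plunger, 40 mm above the bench; stands off the pine block while the clamp is open and presses on it with about 9 N when closed. Origin at the pad's rear face.
Things that resemble listed ones, but are neither listed nor needed, are in the scene too. What is shaped like the pine_block but pink is not meant.

How it is judged:
On the way, in this order (a step that is already met when the one before it is completed fails the run):
1. the orange bar stands home in the lever's socket, the lever still open (z of orange_bar_center in the frame of socket_mouth below 0.055 m and distance between orange_bar_center and socket_mouth below 0.06 m and angle between the z axis of orange_bar_center and the z axis of socket_mouth, either way round below 0.35 rad and value of joint lever below 0.25 rad), for 0.2 s.
2. with the bar in the socket the lever is thrown past its dead point (z of orange_bar_center in the frame of socket_mouth below 0.055 m and distance between orange_bar_center and socket_mouth below 0.06 m and angle between the z axis of orange_bar_center and the z axis of socket_mouth, either way round below 0.35 rad and value of joint lever above 0.65 rad), for 0.1 s.
At the end, for the whole second after the job is handed in: Lever beyond 0.74 rad and at rest; the pad presses the resting pine block with over 3 N; the orange bar, let go, is in the socket (centre within 60 mm of the mouth, at most 55 mm along its axis, within 20 degrees of that axis); the blue bar is within 30 mm of its start (z of orange_bar_center in the frame of socket_mouth below 0.055 m and distance between orange_bar_center and socket_mouth below 0.06 m and angle between the z axis of orange_bar_center and the z axis of socket_mouth, either way round below 0.35 rad and value of joint lever above 0.74 rad and contact force between press_pad and pine_block above 3 N and linear speed of pine_block below 0.02 m/s and velocity of joint lever below 0.1 rad/s and distance of blue_bar_center from where it was at the start of the episode below 0.03 m); the robot touches nothing.
It fails at once if the blue bar is drawn or knocked (moved more than 40 mm) (distance of blue_bar_center from where it was at the start of the episode above 0.04 m).
It fails at once if the pine block is knocked from its place in the jig (moved more than 20 mm) (distance of pine_block from where it was at the start of the episode above 0.02 m).
It also fails if it takes over 45 s, if anything falls off the work surface, if the arm or the gripper's body presses on something with over 40 N, if the wrist force passes 120 N, or if a joint passes its speed limit or range.

## Working session

There is one attempt and no reset: what is moved stays moved. The work goes in short steps, Python scripts to look and compute and a tool call to move; the robot and the scene stay as the last step left them, time stands still between calls to the robot, and variables do not carry over. Pictures are saved under pics/ and viewed, about 8 in all and at most 12, crops included, and the job is handed in when it is done.

Besides the shell and the picture viewer there is one more tool, called after "Call:" as a command line: name --argument value ..., lists and objects as JSON in quotes. apply_moves: Moves the arm, as the interface text tells. Its arguments: {"type":"object","properties":{"plan":{"type":"array","items":{"type":"object","properties":{"claw":{"type":"number"},"slide":{"type":"array","items":{"type":"number"}},"delta_rot":{"type":"array","items":{"type":"number"}}}}}},"required":["plan"]}

```bash
mkdir -p pics; cat > h.py <<'E'
import numpy as np, cv2
from workcell import manip
from scipy.spatial.transform import Rotation as R
def shot(n):
    s=manip.get_state(); p=manip.camera(n)
    if n=='wrist':
        T=np.eye(4); T[:3,:3]=R.from_quat(s['orientation']).as_matrix(); T[:3,3]=s['eef_pos']
        M=T@np.array(p['mount']); p['C'],p['Rm']=M[:3,3],M[:3,:3]
    else:
        r=np.array(p['rotation']); p['C']=np.array(p['xyz']); p['Rm']=r if r.shape==(3,3) else R.from_quat(r).as_matrix()
    return p
def ray(p,u,v):
    d=p['Rm']@np.array([(u-p['cx'])/p['fx'],-(v-p['cy'])/p['fy'],-1.]); return p['C'],d/np.linalg.norm(d)
def atz(p,u,v,z):
    c,d=ray(p,u,v); return c+d*(z-c[2])/d[2]
def proj(p,X):
    q=p['Rm'].T@(np.array(X)-p['C']); return np.array([p['cx']+p['fx']*q[0]/-q[2], p['cy']+p['fy']*q[1]/q[2]])
def tri(l):
    A=np.zeros((3,3));b=np.zeros(3)
    for p,u,v in l:
        c,d=ray(p,u,v);P=np.eye(3)-np.outer(d,d);A+=P;b+=P@c
    return np.linalg.solve(A,b)
def save(p,n,crop=None,s=1):
    i=p['img'][:,:,::-1]
    if crop: i=i[crop[1]:crop[3],crop[0]:crop[2]]
    cv2.imwrite('pics/'+n,cv2.resize(i,None,fx=s,fy=s,interpolation=cv2.INTER_CUBIC))
E
python3 - <<'E'
from h import *
a=shot('scene');b=shot('side')
print({k:v for k,v in a.items() if k not in('img',)})
save(a,'a.png');save(b,'b.png')
for n,p in(('scene',a),('side',b)):
  for q in('orange_bar_center','blue_bar_center','rack','socket_mouth','lever','pine_block','press_pad'):
    print(n,q,[(round(float(o['p']),2),list(map(int,o['box']))) for o in manip.outline_of(p,q)])
print(manip.get_state())
E
```

```text
{'fx': 402.4076397631889, 'fy': 402.4076397631889, 'cx': 276.5792213711229, 'cy': 209.11206733487737, 'xyz': array([-0.2159806 , -0.59380253,  0.66976787]), 'rotation': array([ 0.44952271, -0.20889525, -0.35936207,  0.79066491]), 'shot': 1, 'C': array([-0.2159806 , -0.59380253,  0.66976787]), 'Rm': array([[ 0.65444336,  0.38046364, -0.65341512],
       [-0.75607628,  0.33757647, -0.56070562],
       [ 0.00724946,  0.86098174,  0.50858421]])}
scene orange_bar_center [(0.88, [188, 151, 198, 200])]
scene blue_bar_center [(0.77, [226, 181, 234, 209])]
scene rack [(0.64, [181, 194, 245, 232])]
scene socket_mouth [(0.98, [316, 203, 338, 243])]
scene lever [(0.72, [316, 203, 338, 240])]
scene pine_block [(0.87, [340, 292, 382, 341]), (0.61, [281, 242, 327, 271])]
scene press_pad [(0.39, [188, 149, 200, 202]), (0.24, [223, 180, 238, 211])]
side orange_bar_center [(0.65, [332, 258, 340, 294])]
side blue_bar_center [(0.56, [302, 236, 311, 265])]
side rack [(0.96, [289, 251, 356, 323])]
side socket_mouth [(0.55, [232, 186, 261, 210])]
side lever [(0.58, [232, 184, 259, 209])]
side pine_block [(0.9, [260, 135, 298, 164]), (0.85, [266, 176, 296, 206])]
side press_pad []
{'time_s': 0.8, 'joints': array([-1.29721601,  0.68908178, -0.19459314,  1.56528736,  0.15726017,
        0.90251851, -0.21509678]), 'dq': array([-7.89558495e-04,  7.01759213e-04,  7.42105442e-04, -2.10020817e-05,
       -1.81467126e-04, -2.53754103e-04,  1.59884602e-03]), 'effort': array([-8.78443752e-04, -5.27438092e+01, -1.26689829e+00, -1.53733331e+01,
       -5.17854514e-02, -7.35049525e-04,  2.15053490e-05]), 'eef_pos': array([0.14840687, 0.60714688, 0.26375729]), 'orientation': array([-0.70200072,  0.08458302, -0.08456556,  0.7020608 ]), 'ft_force': array([0.54411603, 0.56721358, 0.66058736]), 'torque': array([0.04987741, 0.00368227, 0.04563921]), 'opening': 0.08791884893127516}
```

View pics/a.png

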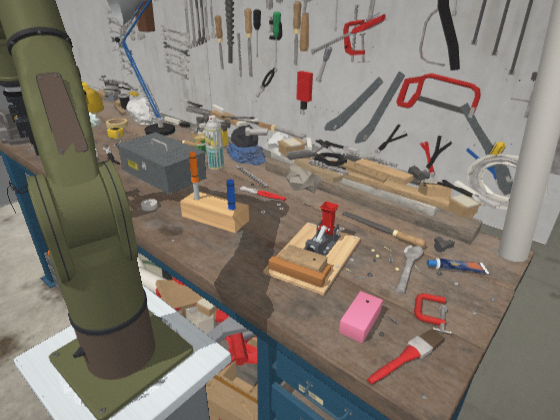

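View pics/b.png

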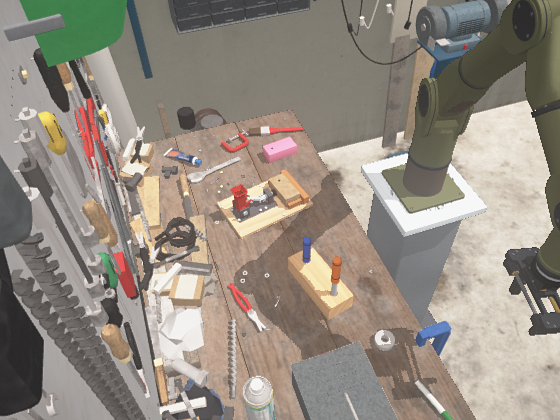

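Scene: orange bar at (194,175) and blue bar at (231,195) in the rack, red lever at (328,218), pine block at (303,262). Look-alikes: pink block (361,316), red clamp (430,310), red pliers (262,193), grey/other handles. I'm choosing the orange bar in the rack and the red lever on the plywood jig.

```bash
python3 - <<'E'
from h import *
a=shot('scene');b=shot('side')
def m(p,q,k=0):
    return manip.outline_of(p,q)[k]['pixels']
for q in('orange_bar_center','blue_bar_center','socket_mouth'):
    A=m(a,q);B=m(b,q)
    l=[];ce=[]
    for p,M in((a,A),(b,B)):
        v,u=np.nonzero(M); k=v<=v.min()+2; l.append((p,u[k].mean(),v.min()+1.)); ce.append((p,u.mean(),v.mean()))
    print(q,'top',tri(l).round(3),'cen',tri(ce).round(3),[(round(x[1]),round(x[2])) for x in l])
for p,M in((a,m(a,'rack')),(b,m(b,'rack'))):
    v,u=np.nonzero(M); print('rackmeancen',atz(p,u.mean(),v.mean(),.04))
i1=cv2.resize(a['img'][140:300,170:370],None,fx=2.4,fy=2.4,interpolation=2)
i2=cv2.resize(b['img'][170:250,205:315],None,fx=4.8*.9,fy=4.8,interpolation=2)
print(i1.shape,i2.shape)
h=384; c=np.hstack([i1[:h,160:],i2[:h]]); print(c.shape)
cv2.imwrite('pics/c.png',c[:,:800,::-1])
E
```

```text
orange_bar_center top [0.459 0.318 0.206] cen [0.461 0.322 0.134] [(192, 153), (337, 258)]
blue_bar_center top [0.488 0.191 0.146] cen [0.491 0.196 0.102] [(230, 181), (306, 238)]
socket_mouth top [ 0.601 -0.08   0.125] cen [ 0.597 -0.08   0.077] [(328, 204), (239, 186)]Traceback (most recent call last):
  File "<stdin>", line 11, in <module>
  File "<stdin>", line 4, in m
IndexError: list index out of range
```

```bash
python3 - <<'E'
from h import *
a=shot('scene');b=shot('side')
i1=cv2.resize(a['img'][195:295,260:370],None,fx=3.6,fy=4,interpolation=2)
i2=cv2.resize(b['img'][165:265,210:320],None,fx=3.6,fy=4,interpolation=2)
cv2.imwrite('pics/c.png',np.hstack([i1,i2])[:,:,::-1])
s=manip.get_state(); print(R.from_quat(s['orientation']).as_matrix().round(3))
E
```

```text
[[ 0.971  0.     0.237]
 [-0.237  0.     0.971]
 [ 0.    -1.     0.   ]]
```

View pics/c.png

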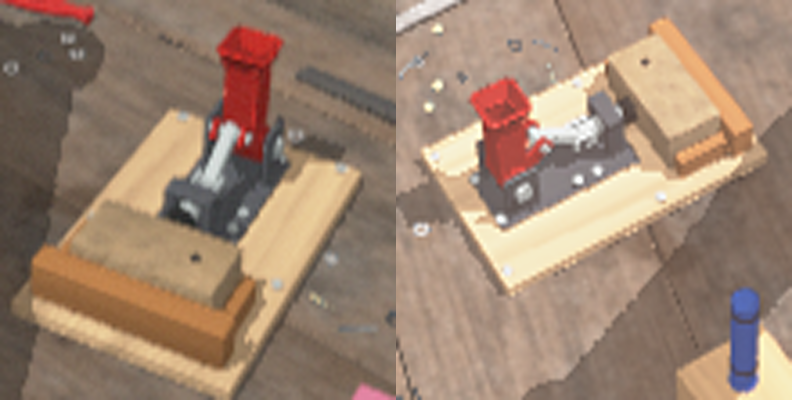

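The crop shows the red socket with a flared mouth at scene (330,206) / side (239,189), and the pine block against the front stop.

```bash
python3 - <<'E'
from h import *
a=shot('scene');b=shot('side')
A=[atz(a,*c,.012)[:2].round(4) for c in((307.2,222.5),(360,238.7),(325.3,294.5))]
B=[atz(b,*c,.012)[:2].round(4) for c in((217.2,202.5),(242.5,238.2),(312.5,203.7))]
print(A,B)
ya=lambda p,q:np.degrees(np.arctan2(*(p-q)[::-1]))
print(ya(A[1],A[2]),ya(A[0],A[1])-90, ya(B[0],B[1])+90,ya(B[1],B[2]))
print('mouth',tri([(a,330,206.2),(b,238.9,189.2)]),atz(a,330,206.2,.117),atz(b,238.9,189.2,.117))
E
```

```text
[array([0.6304, 0.0091]), array([ 0.6617, -0.1566]), array([ 0.4051, -0.2151])] [array([ 0.6673, -0.1442]), array([0.6311, 0.0263]), array([ 0.3786, -0.0322])]
12.842864021293808 10.696881699899507 11.986851224578714 13.044323933447924
mouth [ 0.60447186 -0.08105761  0.1145864 ] [ 0.60320576 -0.08360538  0.117     ] [ 0.60389936 -0.07697248  0.117     ]
```

```bash
cat > plan.py <<'E'
from h import *
def pose_down(x,y,z,yaw,tilt=0):
    # tool y down, tool z (jaw) at azimuth yaw deg; tilt: bar top leans to -jaw azimuth
    a=np.radians(yaw); zt=np.array([np.cos(a),np.sin(a),0]); yt=np.array([0,0,-1.])
    M=np.column_stack([np.cross(yt,zt),yt,zt])
    return np.array([x,y,z]),R.from_rotvec(np.radians(-tilt)*np.array([-np.sin(a),np.cos(a),0]))*R.from_matrix(M)
def rows(targets,n):
    s=manip.get_state(); p=np.array(s['eef_pos']); r=R.from_quat(s['orientation'])
    for (tp,tr),k in zip(targets,n):
        for i in range(k,0,-1):
            dr=np.round((r.inv()*tr).as_rotvec()/i,3); d=np.round(r.inv().apply((tp-p)/i)*1e3,1 if i>1 else 1)
            p=p+r.apply(d/1e3); r=r*R.from_rotvec(dr)
            print('slide',d.tolist(),'rot',dr.tolist())
        print('--')
E
python3 - <<'E'
from plan import *
rows([pose_down(.46,.32,.30,12)],[11])
E
```

```text
slide [33.7, -3.3, -18.6] rot [-0.0, 0.102, -0.0]
slide [35.4, -3.3, -15.1] rot [-0.0, 0.102, -0.0]
slide [36.8, -3.3, -11.4] rot [-0.0, 0.102, -0.0]
slide [37.8, -3.3, -7.6] rot [-0.0, 0.102, -0.0]
slide [38.3, -3.3, -3.7] rot [-0.0, 0.102, -0.0]
slide [38.5, -3.3, 0.2] rot [-0.0, 0.102, -0.0]
slide [38.3, -3.3, 4.1] rot [-0.0, 0.102, -0.0]
slide [37.7, -3.3, 8.0] rot [-0.0, 0.102, -0.0]
slide [36.7, -3.3, 11.8] rot [-0.0, 0.102, -0.0]
slide [35.3, -3.3, 15.5] rot [-0.0, 0.102, -0.0]
slide [33.5, -3.3, 18.9] rot [-0.0, 0.102, -0.0]
--
```

Call:
apply_moves --plan '[{"claw":1,"slide":[34,-3,-19],"delta_rot":[0,0.102,0]},{"claw":1,"slide":[35,-3,-15],"delta_rot":[0,0.102,0]},{"claw":1,"slide":[37,-3,-11],"delta_rot":[0,0.102,0]},{"claw":1,"slide":[38,-3,-8],"delta_rot":[0,0.102,0]},{"claw":1,"slide":[38,-3,-4],"delta_rot":[0,0.102,0]},{"claw":1,"slide":[38,-3,0],"delta_rot":[0,0.102,0]},{"claw":1,"slide":[38,-3,4],"delta_rot":[0,0.102,0]},{"claw":1,"slide":[38,-3,8],"delta_rot":[0,0.102,0]}]'

```text
time_s: 2.3
eef_pos: [0.3751, 0.3971, 0.288]
orientation: [-0.61, 0.357, -0.357, 0.61]
ft_force: [-0.3, 0.1, 0.5]
opening: 0.088
```

Call:
apply_moves --plan '[{"claw":1,"slide":[37,-3,12],"delta_rot":[0,0.102,0]},{"claw":1,"slide":[35,-3,15],"delta_rot":[0,0.102,0]},{"claw":1,"slide":[33,-3,19],"delta_rot":[0,0.102,0]},{"claw":1,"slide":[0,0,0],"delta_rot":[0,0,0]},{"claw":1,"slide":[0,0,0],"delta_rot":[0,0,0]}]'

```text
time_s: 2.8
eef_pos: [0.4593, 0.3196, 0.2968]
orientation: [-0.549, 0.446, -0.445, 0.549]
ft_force: [-1.0, 0.0, -0.6]
opening: 0.088
```

```bash
python3 - <<'E'
from h import *
s=manip.get_state(); print(s['time_s'],s['eef_pos'],R.from_quat(s['orientation']).as_matrix().round(3))
w=shot('wrist'); o=manip.outline_of(w,'orange_bar_center'); print([(x['p'],x['box']) for x in o]); print(proj(w,[.46,.32,.21]),proj(w,[.46,.32,.055]))
save(w,'w1.png')
E
```

```text
2.8 [0.45925254 0.31958833 0.29677473] [[ 0.206  0.     0.979]
 [-0.979  0.     0.206]
 [-0.    -1.     0.   ]]
[(0.58, [270.1, 173.9, 298.8, 235.1])]
[282.03249971 223.12541029] [281.67037404 180.05182457]
```

View pics/w1.png

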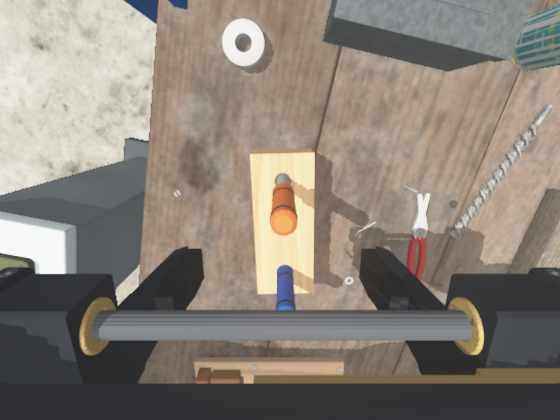

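Wrist view: orange grip's end at (284,222), predicted (282,223), so the estimate is within ~1 mm; blue bar clear at (285,285).

Call:
apply_moves --plan '[{"claw":1,"slide":[0,30,2],"delta_rot":[0,0,0]},{"claw":1,"slide":[0,30,0],"delta_rot":[0,0,0]},{"claw":1,"slide":[0,30,0],"delta_rot":[0,0,0]},{"claw":1,"slide":[0,26,0],"delta_rot":[0,0,0]},{"claw":1,"slide":[0,0,0],"delta_rot":[0,0,0]},{"claw":-1,"slide":[0,0,0],"delta_rot":[0,0,0]},{"claw":-1,"slide":[0,0,0],"delta_rot":[0,0,0]},{"claw":-1,"slide":[0,0,0],"delta_rot":[0,0,0]}]'

```text
time_s: 3.7
eef_pos: [0.4613, 0.3213, 0.1822]
orientation: [-0.549, 0.445, -0.445, 0.551]
ft_force: [0.1, 0.2, 0.3]
opening: 0.0659
```

Call:
apply_moves --plan '[{"claw":-1,"slide":[0,0,0],"delta_rot":[0,0,0]},{"claw":-1,"slide":[0,0,0],"delta_rot":[0,0,0]},{"claw":-1,"slide":[0,0,0],"delta_rot":[0,0,0]},{"claw":-1,"slide":[0,0,0],"delta_rot":[0,0,0]}]'

```text
time_s: 4.1
eef_pos: [0.4608, 0.3205, 0.1808]
orientation: [-0.549, 0.445, -0.445, 0.55]
ft_force: [0.2, 0.3, 0.2]
opening: 0.0346
```

Call:
apply_moves --plan '[{"claw":-1,"slide":[0,0,0],"delta_rot":[0,0,0]},{"claw":-1,"slide":[0,0,0],"delta_rot":[0,0,0]},{"claw":-1,"slide":[0,0,0],"delta_rot":[0,0,0]},{"claw":-1,"slide":[0,0,0],"delta_rot":[0,0,0]}]'

```text
time_s: 4.5
eef_pos: [0.4608, 0.3205, 0.1807]
orientation: [-0.549, 0.445, -0.445, 0.549]
ft_force: [-0.3, 0.1, 0.3]
opening: 0.0208
```

Call:
apply_moves --plan '[{"claw":-1,"slide":[0,-10,0],"delta_rot":[0,0,0]},{"claw":-1,"slide":[0,-25,0],"delta_rot":[0,0,0]},{"claw":-1,"slide":[0,-30,0],"delta_rot":[0,0,0]},{"claw":-1,"slide":[0,-35,0],"delta_rot":[0,0,0]},{"claw":-1,"slide":[0,-35,0],"delta_rot":[0,0,0]},{"claw":-1,"slide":[0,-20,0],"delta_rot":[0,0,0]},{"claw":-1,"slide":[0,0,0],"delta_rot":[0,0,0]}]'

```text
time_s: 5.2
eef_pos: [0.4619, 0.3212, 0.3389]
orientation: [-0.547, 0.445, -0.446, 0.552]
ft_force: [1.2, 0.0, -3.2]
opening: 0.0214
```

```bash
python3 - <<'E'
from plan import *
rows([pose_down(.604,-.081,.335,12)],[12])
E
```

```text
slide [35.2, 0.3, 4.6] rot [-0.0, -0.0, -0.0]
slide [35.2, 0.2, 4.6] rot [-0.001, -0.0, -0.0]
slide [35.3, 0.2, 4.6] rot [-0.0, -0.0, -0.0]
slide [35.2, 0.3, 4.6] rot [-0.001, -0.0, -0.0]
slide [35.3, 0.2, 4.7] rot [-0.0, -0.0, -0.0]
slide [35.2, 0.2, 4.6] rot [-0.001, -0.0, -0.0]
slide [35.3, 0.3, 4.7] rot [-0.0, -0.0, -0.0]
slide [35.2, 0.2, 4.6] rot [-0.001, -0.0, -0.001]
slide [35.3, 0.3, 4.7] rot [-0.0, -0.0, -0.0]
slide [35.2, 0.3, 4.6] rot [-0.001, -0.0, -0.001]
slide [35.3, 0.3, 4.7] rot [-0.0, -0.0, -0.0]
slide [35.2, 0.3, 4.6] rot [-0.001, -0.001, -0.001]
--
```

Call:
apply_moves --plan '[{"claw":-1,"slide":[20,0,3],"delta_rot":[0,0,0]},{"claw":-1,"slide":[35,0,4],"delta_rot":[0,0,0]},{"claw":-1,"slide":[40,0,5],"delta_rot":[0,0,0]},{"claw":-1,"slide":[40,0,5],"delta_rot":[0,0,0]},{"claw":-1,"slide":[40,0,6],"delta_rot":[0,0,0]},{"claw":-1,"slide":[40,0,6],"delta_rot":[0,0,0]},{"claw":-1,"slide":[40,0,6],"delta_rot":[0,0,0]},{"claw":-1,"slide":[40,0,6],"delta_rot":[0,0,0]}]'

```text
time_s: 6.0
eef_pos: [0.5613, 0.0388, 0.3341]
orientation: [0.55, -0.446, 0.444, -0.549]
ft_force: [1.5, 0.1, -2.3]
opening: 0.0213
```

Call:
apply_moves --plan '[{"claw":-1,"slide":[40,0,5],"delta_rot":[0,0,0]},{"claw":-1,"slide":[40,0,5],"delta_rot":[0,0,0]},{"claw":-1,"slide":[30,0,4],"delta_rot":[0,0,0]},{"claw":-1,"slide":[18,0,2],"delta_rot":[0,0,0]},{"claw":-1,"slide":[0,0,0],"delta_rot":[0,0,0]},{"claw":-1,"slide":[0,0,0],"delta_rot":[0,0,0]}]'

```text
time_s: 6.6
eef_pos: [0.6036, -0.0798, 0.3347]
orientation: [-0.55, 0.446, -0.444, 0.55]
ft_force: [0.2, 1.3, -2.4]
opening: 0.0214
```

```bash
python3 - <<'E'
from plan import *
s=manip.get_state(); print(s['time_s'],s['eef_pos'],s['opening'],s['ft_force'])
a,b,w=shot('scene'),shot('side'),shot('wrist')
for p in(a,b,w):
    f=np.array(s['eef_pos'])-[0,0,.171]
    print('foot',proj(p,f),'mouth',proj(p,[.604,-.081,.117]))
    o=manip.outline_of(p,'orange_bar_center'); print([(x['p'],x['box']) for x in o][:2])
def cr(p):
    u,v=map(int,proj(p,[.604,-.081,.14])); return cv2.resize(p['img'][v-45:v+45,u-35:u+35],None,fx=5.6,fy=5.6,interpolation=2),(u-35,v-45)
A,B=cr(a),cr(b);print(A[1],B[1]); cv2.imwrite('pics/d.png',np.hstack([A[0],B[0]])[:,:,::-1])
save(w,'w2.png')
E
```

```text
6.6 [ 0.60362177 -0.07979583  0.33471345] 0.02135064900022915 [ 0.16111847  1.33542608 -2.44983776]
foot [330.21024634 190.63466102] mouth [329.37589882 205.77466745]
[(0.78, [327.4, 119.2, 339.3, 191.9])]
foot [237.4089446 177.6151659] mouth [238.50463244 188.31271942]
[(0.58, [231.6, 127.5, 237.1, 180.2])]
foot [280.7513193  195.83970525] mouth [280.93492106 186.63513654]
[(0.65, [258.0, 190.9, 309.1, 349.3]), (0.28, [235.3, 158.4, 304.7, 200.7])]
(295, 153) (202, 137)
```

View pics/d.png

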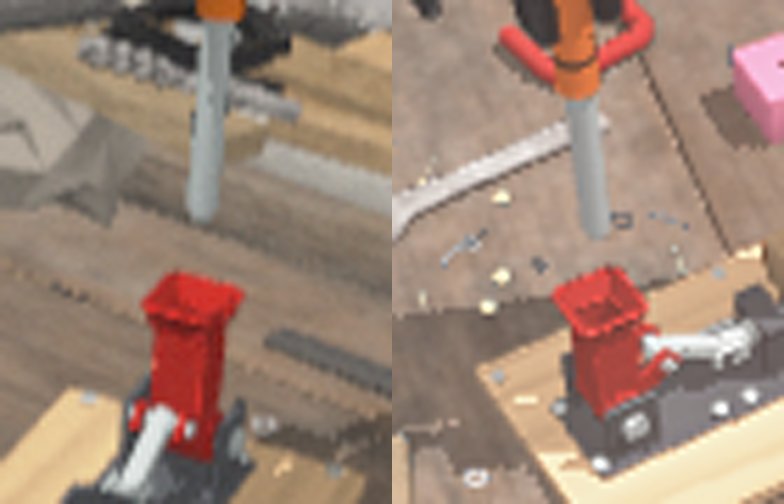

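View pics/w2.png

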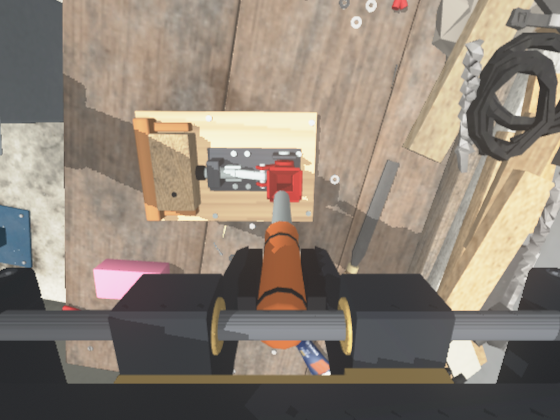

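Bar held straight; foot at wrist (281,195), mouth about (285,180). I'll measure the mouth in each view from its red outline.

```bash
python3 - <<'E'
from plan import *
w=cv2.imread('pics/w2.png'); p=shot('wrist'); 
i=p['img'].astype(int); m=(i[...,0]>110)&(i[...,1]<60)&(i[...,2]<60)
m[:140]=0;m[215:]=0;m[:,:250]=0;m[:,315:]=0
v,u=np.nonzero(m); print('fx',p['fx'],u.min(),u.max(),v.min(),v.max())
for r in range(v.min(),v.max()+1,2): print(r,u[v==r].min(),u[v==r].max())
f=lambda x:[proj(p,np.array([.604,-.081,.117])+x[0]*np.array([.978,.208,0])+x[1]*np.array([-.208,.978,0])).round(1).tolist()]
for x in((.018,.018),(.018,-.018),(-.018,-.018),(-.018,.018)): print('corner',f(x))
cv2.imwrite('pics/e.png',cv2.resize(p['img'][145:225,240:330],None,fx=7,fy=7,interpolation=2)[:,:,::-1])
E
```

```text
Traceback (most recent call last):
ValueError: zero-size array to reduction operation minimum which has no identity
```

```bash
python3 - <<'E'
from plan import *
p=shot('wrist'); i=p['img']
h=cv2.cvtColor(i,cv2.COLOR_RGB2HSV); m=((h[...,0]<6)|(h[...,0]>172))&(h[...,1]>150)&(h[...,2]>70)
m[:140]=0;m[215:]=0;m[:,:250]=0;m[:,315:]=0
v,u=np.nonzero(m); print('fx',p['fx'],len(u))
for r in range(v.min(),v.max()+1,3): print(r,u[v==r].min() if (v==r).any() else 0,u[v==r].max() if (v==r).any() else 0)
f=lambda x:[proj(p,np.array([.604,-.081,.117])+x[0]*np.array([.978,.208,0])+x[1]*np.array([-.208,.978,0])).round(1).tolist()]
for x in((.018,.018),(.018,-.018),(-.018,-.018),(-.018,.018)): print('corner',f(x))
cv2.imwrite('pics/e.png',cv2.resize(i[145:225,240:330],None,fx=7,fy=7,interpolation=2)[:,:,::-1])
E
```

```text
fx 291.0863960108347 973
160 275 291
163 276 291
166 256 298
169 267 301
172 267 301
175 267 301
178 267 300
181 257 300
184 262 300
187 267 300
190 267 300
193 267 300
196 268 300
199 290 297
corner [[296.0, 169.8]]
corner [[295.5, 199.2]]
corner [[265.9, 199.2]]
corner [[265.5, 169.8]]
```

View pics/e.png

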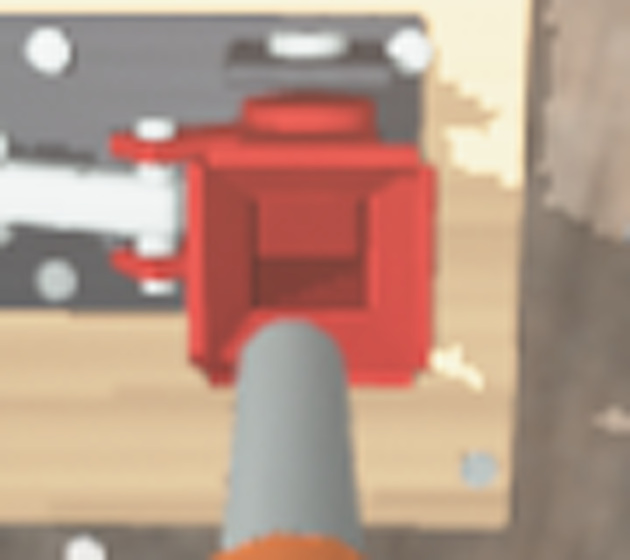

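Mouth outline in the wrist view centres at (284.4,184), foot at (281.9, ~195.5): the bar needs about +3 mm along tool z and +1 mm along x, then down 104 mm in all.

Call:
apply_moves --plan '[{"claw":-1,"slide":[1,0,3],"delta_rot":[0,0,0]},{"claw":-1,"slide":[0,15,0],"delta_rot":[0,0,0]},{"claw":-1,"slide":[0,20,0],"delta_rot":[0,0,0]},{"claw":-1,"slide":[0,15,0],"delta_rot":[0,0,0]},{"claw":-1,"slide":[0,10,0],"delta_rot":[0,0,0]},{"claw":-1,"slide":[0,5,0],"delta_rot":[0,0,0]},{"claw":-1,"slide":[0,0,0],"delta_rot":[0,0,0]}]'

```text
time_s: 7.7
eef_pos: [0.6073, -0.0808, 0.2703]
orientation: [-0.549, 0.446, -0.444, 0.55]
ft_force: [-1.1, 0.9, -2.8]
opening: 0.0211
```

Call:
apply_moves --plan '[{"claw":-1,"slide":[0,8,0],"delta_rot":[0,0,0]},{"claw":-1,"slide":[0,8,0],"delta_rot":[0,0,0]},{"claw":-1,"slide":[0,8,0],"delta_rot":[0,0,0]},{"claw":-1,"slide":[0,0,0],"delta_rot":[0,0,0]}]'

```text
time_s: 8.1
eef_pos: [0.607, -0.0811, 0.2453]
orientation: [0.55, -0.446, 0.444, -0.549]
ft_force: [-0.1, 3.0, -3.8]
opening: 0.0208
```

Call:
apply_moves --plan '[{"claw":-1,"slide":[0,7,0],"delta_rot":[0,0,0]},{"claw":-1,"slide":[0,5,0],"delta_rot":[0,0,0]},{"claw":-1,"slide":[0,3,0],"delta_rot":[0,0,0]},{"claw":-1,"slide":[0,0,0],"delta_rot":[0,0,0]}]'

```text
time_s: 8.5
eef_pos: [0.6072, -0.0815, 0.231]
orientation: [0.55, -0.445, 0.445, -0.549]
ft_force: [-0.1, 3.9, -5.3]
opening: 0.0209
```

Call:
apply_moves --plan '[{"claw":-1,"slide":[0.5,2,0],"delta_rot":[0,0,0]},{"claw":-1,"slide":[0,2,0],"delta_rot":[0,0,0]},{"claw":-1,"slide":[0,0,0],"delta_rot":[0,0,0]}]'

```text
time_s: 8.8
eef_pos: [0.608, -0.0823, 0.2304]
orientation: [-0.549, 0.445, -0.446, 0.55]
ft_force: [-4.4, 4.6, 15.1]
opening: 0.0212
```

Bar is home (floor contact: +15 N at TCP z 0.230, so bar centre ≈ 42 mm above the mouth). Now pull along the arc about the hinge.

Call:
apply_moves --plan '[{"claw":-1,"slide":[0,-1,0],"delta_rot":[0,0,0]},{"claw":-1,"slide":[0,0.3,-8],"delta_rot":[0.04,0,0]},{"claw":-1,"slide":[0,0.3,-11.4],"delta_rot":[0.06,0,0]},{"claw":-1,"slide":[0,0.3,-11.4],"delta_rot":[0.06,0,0]},{"claw":-1,"slide":[0,0.3,-11.4],"delta_rot":[0.06,0,0]}]'

```text
time_s: 9.3
eef_pos: [0.571, -0.0912, 0.2269]
orientation: [-0.483, 0.389, -0.495, 0.609]
ft_force: [8.0, 6.0, -5.5]
opening: 0.0213
```

```bash
python3 - <<'E'
from plan import *
s=manip.get_state(); print(s['time_s'],s['eef_pos'],s['joints'].round(3),s['ft_force'],s['torque'])
M=R.from_quat(s['orientation']).as_matrix(); print(M.round(3))
E
```

```text
9.3 [ 0.571025   -0.09124713  0.22690477] [ 0.137  0.61  -0.034  1.952 -0.14   0.36   0.447] [ 7.98006802  6.03557973 -5.50972798] [ 1.2851508  -1.19631543  0.29903651]
[[ 0.209  0.227  0.951]
 [-0.978  0.044  0.204]
 [ 0.005 -0.973  0.231]]
```

The elbow/wrist geometry (j6 at 0.36, limit 0.04) won't allow tilting with the bar the whole way. I'll let go and pull instead with the far finger hooked behind the bar, tool upright.

Call:
apply_moves --plan '[{"claw":1,"slide":[0,0,0],"delta_rot":[0,0,0]},{"claw":1,"slide":[0,0,0],"delta_rot":[0,0,0]},{"claw":1,"slide":[0,0,0],"delta_rot":[0,0,0]},{"claw":1,"slide":[0,0,0],"delta_rot":[0,0,0]},{"claw":1,"slide":[0,0,0],"delta_rot":[0,0,0]},{"claw":1,"slide":[0,0,0],"delta_rot":[0,0,0]},{"claw":1,"slide":[0,0,0],"delta_rot":[0,0,0]},{"claw":1,"slide":[0,0,0],"delta_rot":[0,0,0]}]'

```text
time_s: 10.1
eef_pos: [0.565, -0.0911, 0.2231]
orientation: [-0.487, 0.395, -0.49, 0.606]
ft_force: [0.0, -0.1, 0.2]
opening: 0.0831
```

```bash
python3 - <<'E'
from plan import *
s=manip.get_state(); print(s['time_s'],s['eef_pos'],s['opening'],s['ft_force'],R.from_quat(s['orientation']).as_matrix()[:,1])
b=shot('side');a=shot('scene')
def cr(p):
    u,v=map(int,proj(p,[.58,-.085,.14])); return cv2.resize(p['img'][v-50:v+50,u-40:u+40],None,fx=5,fy=5,interpolation=2)
cv2.imwrite('pics/f.png',np.hstack([cr(a),cr(b)])[:,:,::-1])
print('upright pose:'); p=np.array(s['eef_pos']); rows([pose_down(p[0],p[1],p[2]+.008,12)],[3])
E
```

```text
10.1 [ 0.56497082 -0.09111569  0.22313549] 0.08313862012781005 [ 0.04510847 -0.10044192  0.24306118] [ 0.20971787  0.04542312 -0.97670628]
upright pose:
slide [-0.0, -2.5, 0.5] rot [-0.072, -0.0, -0.0]
slide [-0.0, -2.6, 0.3] rot [-0.073, -0.0, -0.0]
slide [-0.1, -2.6, 0.1] rot [-0.072, -0.001, -0.001]
--
```

View pics/f.png

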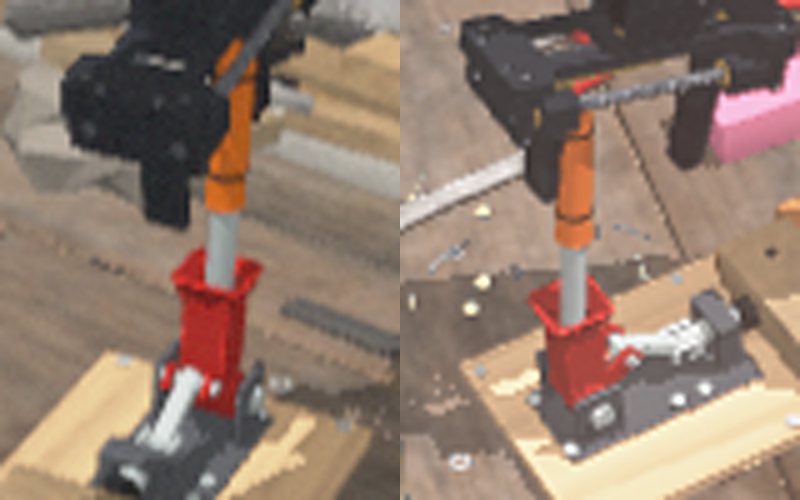

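The bar stands home in the open lever, between the open fingers. Now level the tool and hook-pull along the arc.

Call:
apply_moves --plan '[{"claw":1,"slide":[0,-4,0.5],"delta_rot":[-0.072,0,0]},{"claw":1,"slide":[0,-4,0.3],"delta_rot":[-0.073,0,0]},{"claw":1,"slide":[0,-4,0],"delta_rot":[-0.072,0,0]},{"claw":1,"slide":[0,0,-11],"delta_rot":[0,0,0]},{"claw":1,"slide":[0,1,-11],"delta_rot":[0,0,0]},{"claw":1,"slide":[0,2.5,-12],"delta_rot":[0,0,0]},{"claw":1,"slide":[0,2.5,-12],"delta_rot":[0,0,0]},{"claw":1,"slide":[0,0,0],"delta_rot":[0,0,0]}]'

```text
time_s: 11.0
eef_pos: [0.523, -0.1003, 0.2309]
orientation: [-0.547, 0.442, -0.448, 0.552]
ft_force: [7.4, 1.4, 1.1]
opening: 0.0882
```

```bash
python3 - <<'E'
from plan import *
s=manip.get_state(); print(s['time_s'],s['eef_pos'],s['joints'].round(3),s['opening'],s['ft_force'],R.from_quat(s['orientation']).as_matrix()[:,1])
E
```

```text
11.0 [ 0.52296399 -0.10033675  0.23091054] [ 0.057  0.611  0.077  1.897 -0.079  0.626  0.393] 0.08820035182261173 [7.44546808 1.41129924 1.0638882 ] [ 9.93529268e-03  9.93251434e-04 -9.99950150e-01]
```

Call:
apply_moves --plan '[{"claw":1,"slide":[0,3,-10],"delta_rot":[0,0,0]},{"claw":1,"slide":[0,4,-10],"delta_rot":[0,0,0]},{"claw":1,"slide":[0,4.5,-10],"delta_rot":[0,0,0]},{"claw":1,"slide":[0,6,-11],"delta_rot":[0,0,0]},{"claw":1,"slide":[0,6,-11],"delta_rot":[0,0,0]},{"claw":1,"slide":[0,0,0],"delta_rot":[0,0,0]}]'

```text
time_s: 11.6
eef_pos: [0.4677, -0.1118, 0.2059]
orientation: [-0.549, 0.446, -0.445, 0.549]
ft_force: [-0.5, -0.6, 0.2]
opening: 0.0882
```

Call:
apply_moves --plan '[{"claw":1,"slide":[0,4,-7],"delta_rot":[0,0,0]},{"claw":1,"slide":[0,4,-7],"delta_rot":[0,0,0]},{"claw":1,"slide":[0,0,0],"delta_rot":[0,0,0]}]'

```text
time_s: 11.9
eef_pos: [0.4543, -0.1146, 0.1975]
orientation: [-0.549, 0.446, -0.445, 0.549]
ft_force: [0.4, -0.4, 0.0]
opening: 0.0882
```

```bash
python3 - <<'E'
from plan import *
b=shot('side');a=shot('scene')
def cr(p):
    u,v=map(int,proj(p,[.53,-.09,.11])); return cv2.resize(p['img'][v-50:v+50,u-40:u+40],None,fx=5,fy=5,interpolation=2)
cv2.imwrite('pics/g.png',np.hstack([cr(a),cr(b)])[:,:,::-1])
E
```

View pics/g.png

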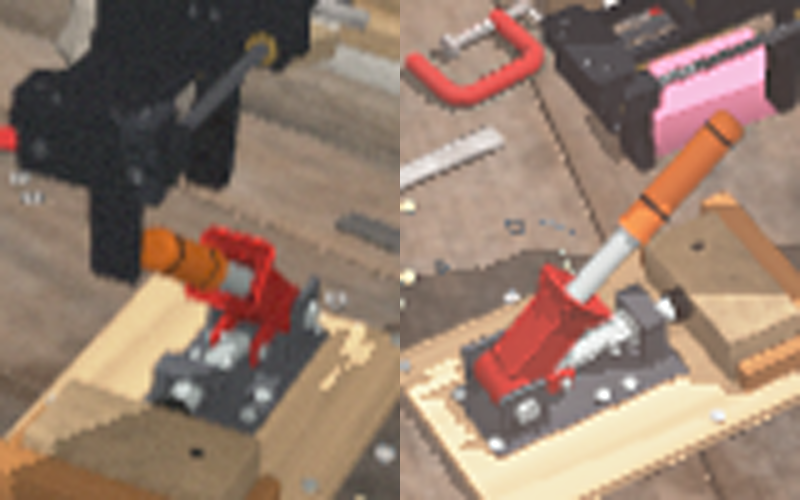

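Call:
apply_moves --plan '[{"claw":1,"slide":[0,-20,0],"delta_rot":[0,0,0]},{"claw":1,"slide":[0,-40,0],"delta_rot":[0,0,0]},{"claw":1,"slide":[0,-40,0],"delta_rot":[0,0,0]},{"claw":1,"slide":[0,-20,0],"delta_rot":[0,0,0]},{"claw":1,"slide":[0,0,0],"delta_rot":[0,0,0]}]'

```text
time_s: 12.5
eef_pos: [0.4578, -0.1148, 0.3211]
orientation: [-0.547, 0.442, -0.448, 0.552]
ft_force: [0.8, 2.0, 0.5]
opening: 0.0878
```

```bash
python3 - <<'E'
from plan import *
s=manip.get_state(); print(s['time_s'],s['eef_pos'],s['ft_force'])
b=shot('side');a=shot('scene')
hinge=np.array([.607,-.082,.04]); J=np.array([-.978,-.208,0])
for q in('orange_bar_center',):
    E=[]
    for p in(a,b):
        o=manip.outline_of(p,q)
        if not o: print('none');continue
        v,u=np.nonzero(o[0]['pixels']); c=np.array([u.mean(),v.mean()]); d=np.linalg.svd(np.c_[u,v]-c,full_matrices=False)[2][0]
        t=(np.c_[u,v]-c)@d; print(o[0]['p'],c.round(1),(c+d*t.min()).round(1),(c+d*t.max()).round(1))
def pr(p): 
    for th in(.74,.82,.95):
        f=lambda t:hinge+t*(np.sin(th)*J+np.cos(th)*np.array([0,0,1]))
        print(th,'mouth',proj(p,f(.077)).round(1),'bartop',proj(p,f(.22)).round(1))
pr(a);pr(b)
def cr(p):
    u,v=map(int,proj(p,[.51,-.1,.09])); return cv2.resize(p['img'][v-50:v+50,u-40:u+40],None,fx=5,fy=5,interpolation=2),(u-40,v-50)
A,B=cr(a),cr(b);print(A[1],B[1])
cv2.imwrite('pics/i.png',np.hstack([A[0],B[0]])[:,:,::-1])
E
```

```text
12.5 [ 0.45775573 -0.11481338  0.32113304] [0.76432081 2.01719996 0.46459005]
0.52 [312.6 221.4] [302. 217.] [324. 226.]
0.57 [271.7 170.7] [286.4 154.2] [254.3 190.2]
0.74 mouth [322.3 220.4] bartop [309.  201.5]
0.82 mouth [321.6 222.6] bartop [306.5 208.4]
0.95 mouth [320.4 226.1] bartop [302.8 219.9]
0.74 mouth [252.8 186.4] bartop [278.6 149.7]
0.82 mouth [254.1 186.9] bartop [282.2 151.3]
0.95 mouth [256.  187.8] bartop [287.4 154.6]
(274, 180) (226, 132)
```

View pics/i.png

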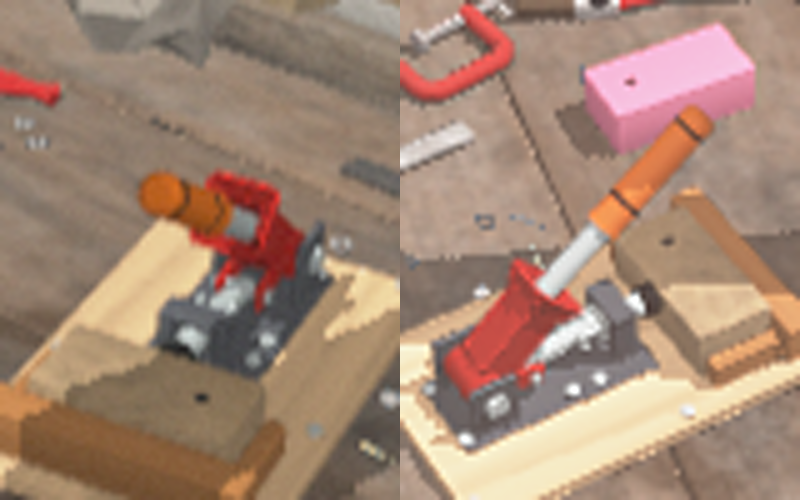

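```bash
python3 - <<'E'
from h import *
s=manip.get_state(); print(s['ft_force'],s['dq'].round(3)); print(manip.hand_in())
E
```

```text
[-0.7302033   0.5407123  -0.42624285] [ 0.002  0.006  0.001  0.002  0.     0.002 -0.001]
the job is handed in; nothing more can be done
None
```

I handed the job in at about 12.6 s of robot time, with the lever thrown and the bar left in its socket. The hand-in gives no verdict.

**What I did:** I drew the orange bar from the rack and stood it home in the red lever's socket. Floor contact showed at 15 N, with the bar centre about 42 mm above the mouth. I began pulling with the bar gripped, but the wrist joint was heading for its limit. So I let go, set the tool upright again and hooked the far finger behind the bar. I pulled it along the arc until the lever snapped over by itself, then lifted the gripper clear.

**Last checks:**
- **Bar and lever:** In both camera views the bar sits in the socket at about 0.95 rad. That matches a lever at its 0.82 stop plus the bar's 7 degrees of play.
- **Pad and block:** The pad appears to be against the block, and the block looks still in its place. I had no way to measure the pad force or the lever angle directly.
- **Blue bar:** I did not look at it again at the end. The arm went near it only when taking the orange bar, and nothing suggested contact.
- **Robot:** The arm was still and free of contact at hand-in, with tool forces under 1 N.

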